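# Find the rocking corner of a label-printer plate and shim it

## Task

One corner of the label printer's mounting plate rocks: press down on the plate's corner discs with a fingertip until you find the one that gives. Press that corner's shim tab down flat, leaving the other three tabs standing, then press the same corner once more to check that it stands firm, and move clear. Only press with the fingers: do not lift or shift the plate, and leave the other things on the bench where they are.

Things in the scene. Friction and masses are not known exactly. Their poses are not given: they have to be found in the camera images.
- stand: Fixed dark steel levelling stand: base slab 230 (x) x 310 (y) x 8 mm; origin at the centre of its underside, on the bench; x away from the robot, y to the left, turned up to 0.25 rad. It carries a hidden foot under each plate corner and a hinged shim tab outside each corner, on the left and right sides. Brackets and stops on it reach 29 mm above the bench.
- plate: Loose aluminium mounting plate, 200 (x) x 160 (y) x 8 mm, about 0.75 kg, level on four feet, underside 30 mm above the bench. Origin at its underside's centre, axes as the stand's. Three feet are solid; one, in any corner, is sprung: under 6 N or more that corner sinks about 6 mm and springs back when released; a solid corner sinks under 1.5 mm.
- corner_near_left (a point): Centre of the top of the steel disc (24 mm across, 3 mm high) on the plate's near left corner, right above a foot: press here. 41 mm above the bench at rest; x -80, y +60 mm from the plate's centre.
- corner_near_right (a point): Centre of the top of the steel disc (24 mm across, 3 mm high) on the plate's near right corner, right above a foot: press here. 41 mm above the bench at rest; x -80, y -60 mm from the plate's centre.
- corner_far_left (a point): Centre of the top of the steel disc (24 mm across, 3 mm high) on the plate's far left corner, right above a foot: press here. 41 mm above the bench at rest; x +80, y +60 mm from the plate's centre.
- corner_far_right (a point): Centre of the top of the steel disc (24 mm across, 3 mm high) on the plate's far right corner, right above a foot: press here. 41 mm above the bench at rest; x +80, y -60 mm from the plate's centre.
- tab_near_left (a joint): Hinge angle of the near left corner's shim tab (rad): 0 to 0.06 standing as found, 0.65 flat. Stays where it is left; takes about 3 to 6 N at its end. It drives a shim under that corner's foot: at the sprung foot it goes flat and makes the corner solid; at a solid foot it jams at about 0.2.
- tab_near_left_press (a point): Top of the rolled free end (10 mm bead, centred 44 mm from the hinge) of the near left shim tab; moves with it. Tab: aluminium paddle 30 mm wide (x), 4 thick. Hinge along the stand's x, at x -80, y +105, z 26 mm. Standing it leans outward (+y) and up at about 35 deg, this point about 58 mm high; pressed straight down there it folds outward until level, this point 33 mm above the bench and about 13 mm further out.
- tab_near_right (a joint): Hinge angle of the near right corner's shim tab (rad): 0 to 0.06 standing as found, 0.65 flat. Stays where it is left; takes about 3 to 6 N at its end. It drives a shim under that corner's foot: at the sprung foot it goes flat and makes the corner solid; at a solid foot it jams at about 0.2.
- tab_near_right_press (a point): Top of the rolled free end (10 mm bead, centred 44 mm from the hinge) of the near right shim tab; moves with it. Tab: aluminium paddle 30 mm wide (x), 4 thick. Hinge along the stand's x, at x -80, y -105, z 26 mm. Standing it leans outward (-y) and up at about 35 deg, this point about 58 mm high; pressed straight down there it folds outward until level, this point 33 mm above the bench and about 13 mm further out.
- tab_far_left (a joint): Hinge angle of the far left corner's shim tab (rad): 0 to 0.06 standing as found, 0.65 flat. Stays where it is left; takes about 3 to 6 N at its end. It drives a shim under that corner's foot: at the sprung foot it goes flat and makes the corner solid; at a solid foot it jams at about 0.2.
- tab_far_left_press (a point): Top of the rolled free end (10 mm bead, centred 44 mm from the hinge) of the far left shim tab; moves with it. Tab: aluminium paddle 30 mm wide (x), 4 thick. Hinge along the stand's x, at x +80, y +105, z 26 mm. Standing it leans outward (+y) and up at about 35 deg, this point about 58 mm high; pressed straight down there it folds outward until level, this point 33 mm above the bench and about 13 mm further out.
- tab_far_right (a joint): Hinge angle of the far right corner's shim tab (rad): 0 to 0.06 standing as found, 0.65 flat. Stays where it is left; takes about 3 to 6 N at its end. It drives a shim under that corner's foot: at the sprung foot it goes flat and makes the corner solid; at a solid foot it jams at about 0.2.
- tab_far_right_press (a point): Top of the rolled free end (10 mm bead, centred 44 mm from the hinge) of the far right shim tab; moves with it. Tab: aluminium paddle 30 mm wide (x), 4 thick. Hinge along the stand's x, at x +80, y -105, z 26 mm. Standing it leans outward (-y) and up at about 35 deg, this point about 58 mm high; pressed straight down there it folds outward until level, this point 33 mm above the bench and about 13 mm further out.
- label_roll: Small roll of blank labels, 52 mm across, 25 mm high, lying about the middle of the plate; leave it there. Origin at the centre of its underside.
- spare_foot: Spare steel foot, cylinder 24 mm across, 22 mm high, standing on the stand's base slab between the two left tabs; leave alone. Origin under its centre.
- screw_jar: Clear jar 44 mm across, 50 mm high, beside the stand's left edge; leave alone. Origin under its centre.
- tape_roll: Roll of packing tape 80 mm across, 24 mm high, lying beside the stand's right edge; leave alone. Origin under its centre.
- screwdriver: Screwdriver 160 mm long, lying to the right of the stand; leave alone.
- mouse: Black computer mouse 100 x 60 x 34 mm, to the left of the stand; leave alone. Origin under its centre.
- screw_tray: Open blue tray 120 x 90 x 35 mm, to the left of the stand; leave alone. Origin under its centre.

How it is judged:
By the outcome, as a careful person would: the job done as asked, in the order asked, and still so for the second after the job is handed in, with the robot touching nothing.
It also fails if it takes over 54 s, if anything falls off the work surface, if the arm or the gripper's body presses on something with over 40 N, if the wrist force passes 120 N, or if a joint passes its speed limit or range.

## Robot

A 7-joint arm with a two-finger parallel gripper is mounted at the origin on the work surface. World frame = base frame: x ahead of the robot, y to its left, z up, the work surface at z = 0. Lengths are in m, angles in rad, forces in N, time in s.
With the tool pointing down it reaches from about 0.425 to 1.025 m from the base axis. Payload 9.4 kg.
Tool frame: the origin (TCP) lies at the very end of the fingers, on their centre line; the grasp point (between the pads) lies behind it (bot.hold_point_z is the x of the grasp point in the tool frame, in m); x points along the fingers, y is the direction in which the jaws open and shut, and the axes are right-handed (so a half turn about x gives the same grasp; the last joint's range is limited). The gripper opens to 93 mm and grips with 3 to 60 N. Pads are 15 mm wide; open, the fingers measure 128 mm over their backs; the gripper's body (75 mm by 188 mm) begins 65 mm behind the grasp point.
Start: joints at [1.207, 0.599, -0.003, 1.599, 0.002, 0.943, -0.08], TCP at [0.205, -0.695, 0.184] pointing down, gripper open.
Joint ranges: [-2.57, 2.57], [-0.35, 1.97], [-1.29, 1.29], [0.11, 2.56], [-1.05, 4.19], [0.11, 1.86], [-2.63, 2.63]. Speed limits (rad/s): [2.22, 2.22, 3.01, 3.01, 3.14, 3.14, 3.14].

## Interface

Orientations are given as a 3x3 rotation matrix whose columns are the frame's x, y, z axes.
In Python, from station import bot gives the robot as it stands.
- The arm moves only by the tool apply_moves, never from a script. Its argument "deltas" is a list of rows, each a list of 3 entries, a list of its own where there are three numbers: the closure in counts, from 0 (fully open) to 255 (shut), then the shift along the tool's x, y, z in mm, then the turn, a rotation vector about the tool's x, y, z in degrees. A call has 1 to 8 rows; each row is the pose to reach, as a shift and turn from the pose commanded when the call began, along the tool's axes at that moment; what a row does not reach only later rows make up. A row lasts 1/12 s, in which the tool goes at most 41.7 mm and 7.16 degrees, less where a joint would pass 70% of its speed; a pose out of reach is approached as far as the arm can. A call with a gripper value outside its range is refused whole. The fingers move at their own pace and stop on an object; "grip_force" is the grip in N (left out, the last holds). Time passes only in rows, so rows that repeat a pose let the fingers close. It gives the time, the measured TCP pose, the force and the opening at its end, in the units of the state.
- bot.state(): the state, without advancing time (a new reading comes with each control period).
- bot.camera(name): name is "side" or "top"; returns a dict with "color" (384x512x3 uint8, red, green, blue), "vertical_fov" (degrees; the focal length in pixels is half the picture's height over the tangent of half this angle, whatever the lens; pixels are square), "cx", "cy" (the principal point, pixels), "extrinsics" (4x4, takes a point from world to camera coordinates). Camera axes: x right, y down, z forward; pixel columns grow to the right and rows downward; lengths in m; the calibration is good to about 2 mm. A picture is of the moment at which its call begins. There is no depth.
- bot.hand_in(): hands the job in, once; it reports no verdict.
Trained networks look in a picture, given as the dict that the camera call returned (one of the last four; its "shot" number tells which), for a name from the list of things; names that differ only in an ending like _2 or _b are one class to them, and where a whole thing is asked for, a point or a joint stands for the part that bears it (a point fixed in the world has none). Each returns a list of dicts, best first, with "conf" (0 to 1); they miss things now and then, are a little off and sometimes report something else, mostly with a low value. They report only what shows in the picture. A call takes as long as a camera call.
- bot.recognise(picture, label): "box" ([left, top, width, height] in pixels, round what is visible of it).
- bot.masks_of(picture, label): "region" (384x512 bool, what is visible of it) and "box" ([left, top, width, height] in pixels, round what is visible of it).
The state is a dict: "time": time; "qpos": joint angles; "joint_velocities": joint speeds; "tau": joint torques, N m; "ee_pos": TCP position; "tcp_rot": TCP orientation; "contact_force": force on the tool from outside, world axes, zero at the start; "torque": the same for the moment, N m; "finger_gap": finger opening in m.
Only numpy, scipy, OpenCV 4.12 (cv2) and the standard library are available. Lean on these libraries where they do the work, as an engineer would, in place of code of your own. Each camera call takes 0.05 s, during which the arm holds its last target.

## Working session

There is one attempt and no reset: what is moved stays moved. The work goes in short steps, Python scripts to look and compute and a tool call to move; the robot and the scene stay as the last step left them, time stands still between calls to the robot, and variables do not carry over. Pictures are saved under pics/ and viewed, and the job is handed in when it is done.

Besides the shell and the picture viewer there is one more tool, called by a JSON object that holds its "method" and its "body". apply_moves: Moves the arm, as the interface text tells. Its arguments: {"type":"object","properties":{"deltas":{"type":"array","items":{"type":"array"}},"grip_force":{"type":"number"}},"required":["deltas"]}

```bash
mkdir -p pics; ls; python3 - <<'E'
from station import bot
import cv2,numpy as np
s=bot.state()
for k in s: print(k,np.round(s[k],3).tolist())
print(bot.hold_point_z)
for n in("top","side"):
    c=bot.camera(n); cv2.imwrite(f"pics/{n}0.png",c["color"][:,:,::-1])
    print(n,c["vertical_fov"],c["cx"],c["cy"],np.round(c["extrinsics"],4).tolist())
    for l in("plate","stand","corner_near_left","tab_near_left","tab_near_left_press","label_roll"):
        print(l,[(round(d["conf"],2),np.round(d["box"]).tolist()) for d in bot.recognise(c,l)[:5]])
E
```

```text
pics
time 0.0
qpos [1.207, 0.6, -0.003, 1.6, 0.002, 0.943, -0.08]
joint_velocities [0.0, -0.0, 0.0, 0.0, -0.0, -0.0, 0.0]
tau [-0.003, -76.509, 1.497, -25.235, -0.053, 0.017, 0.0]
ee_pos [0.205, -0.695, 0.183]
tcp_rot [[-0.001, 0.283, -0.959], [0.001, -0.959, -0.283], [-1.0, -0.002, 0.0]]
contact_force [1.275, -0.32, -0.449]
torque [-0.006, -0.015, 0.013]
finger_gap 0.093
-0.0188
top 55.56600637761778 258.60076395272944 187.2087282845408 [[-0.0226, -0.9994, -0.0271, 0.0235], [-0.9972, 0.0245, -0.0711, 0.5501], [0.0717, 0.0255, -0.9971, 1.01], [0.0, 0.0, 0.0, 1.0]]
plate [(0.96, [240.0, 148.0, 58.0, 78.0])]
stand [(0.71, [209.0, 141.0, 116.0, 89.0]), (0.36, [413.0, 202.0, 16.0, 28.0])]
corner_near_left [(0.86, [234.0, 148.0, 65.0, 80.0])]
tab_near_left [(0.55, [211.0, 202.0, 18.0, 17.0])]
tab_near_left_press [(0.53, [214.0, 204.0, 17.0, 15.0])]
label_roll [(0.61, [260.0, 178.0, 14.0, 21.0]), (0.2, [209.0, 142.0, 117.0, 94.0])]
side 53.52733648029687 253.24984240712078 188.70123842553758 [[0.9981, -0.0574, 0.0239, -0.5438], [-0.0134, -0.574, -0.8187, 0.067], [0.0607, 0.8168, -0.5737, 1.089], [0.0, 0.0, 0.0, 1.0]]
plate [(0.95, [220.0, 186.0, 72.0, 38.0]), (0.66, [230.0, 168.0, 12.0, 19.0])]
stand [(0.68, [212.0, 173.0, 89.0, 80.0]), (0.37, [219.0, 225.0, 9.0, 7.0])]
corner_near_left [(0.66, [220.0, 181.0, 75.0, 41.0]), (0.43, [250.0, 127.0, 35.0, 22.0])]
tab_near_left [(0.52, [227.0, 166.0, 14.0, 15.0])]
tab_near_left_press [(0.73, [231.0, 170.0, 11.0, 11.0])]
label_roll [(0.51, [247.0, 188.0, 17.0, 21.0]), (0.16, [250.0, 128.0, 40.0, 20.0])]
```

```bash
python3 - <<'E'
import cv2
a=cv2.imread("pics/top0.png");b=cv2.imread("pics/side0.png")
cv2.imwrite("pics/top0c.png",cv2.resize(a[120:250,170:345],None,fx=4.5,fy=4.5,interpolation=cv2.INTER_CUBIC))
cv2.imwrite("pics/side0c.png",cv2.resize(b[140:270,180:335],None,fx=4.5,fy=4.5,interpolation=cv2.INTER_CUBIC))
E
```

```text
(no output)
```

View pics/top0.png

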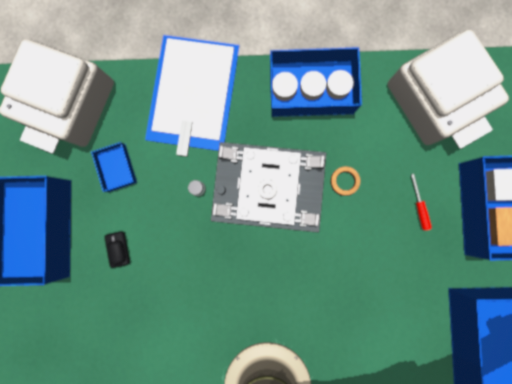

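View pics/side0.png

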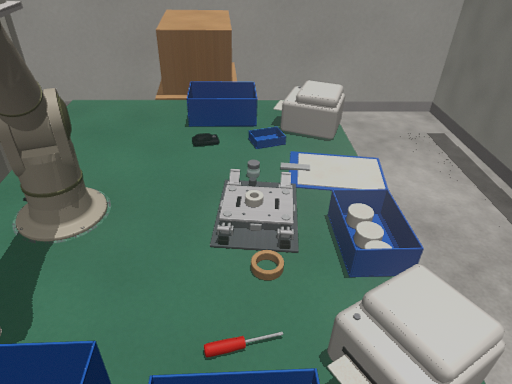

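View pics/top0c.png

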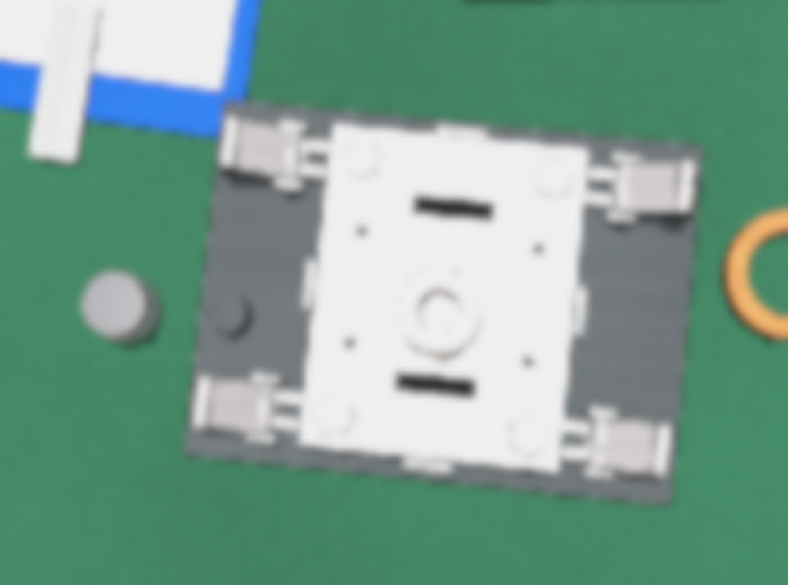

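View pics/side0c.png

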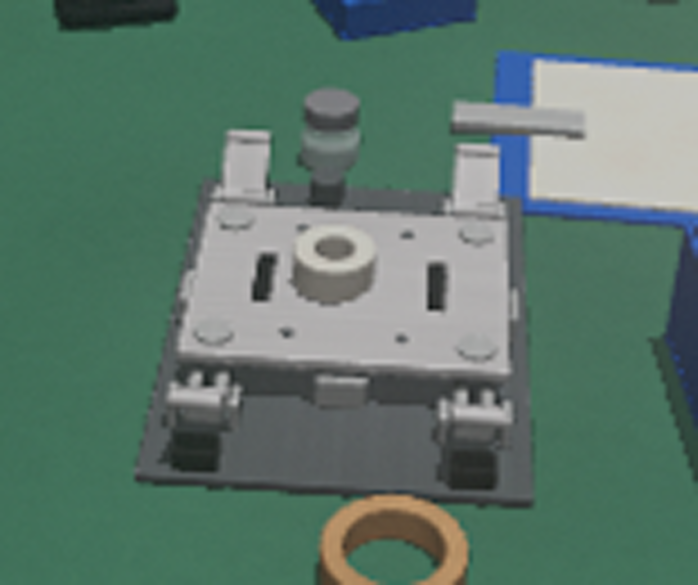

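```bash
cat > h.py <<'E'
import numpy as np,cv2
from scipy.optimize import least_squares
CAM={"top":(55.56600637761778,258.60076395272944,187.2087282845408,[[-0.0226,-0.9994,-0.0271,0.0235],[-0.9972,0.0245,-0.0711,0.5501],[0.0717,0.0255,-0.9971,1.01]]),
"side":(53.52733648029687,253.24984240712078,188.70123842553758,[[0.9981,-0.0574,0.0239,-0.5438],[-0.0134,-0.574,-0.8187,0.067],[0.0607,0.8168,-0.5737,1.089]])}
def proj(n,P):
    v,cx,cy,E=CAM[n];E=np.array(E);f=192/np.tan(np.radians(v/2))
    c=np.atleast_2d(P)@E[:,:3].T+E[:,3]
    return np.c_[cx+f*c[:,0]/c[:,2],cy+f*c[:,1]/c[:,2]]
def place(p,L): # p=x,y,th ; L local pts
    L=np.atleast_2d(L);c,s=np.cos(p[2]),np.sin(p[2])
    return np.c_[p[0]+c*L[:,0]-s*L[:,1],p[1]+s*L[:,0]+c*L[:,1],L[:,2]]
D={"NL":(-.08,.06,.041),"NR":(-.08,-.06,.041),"FL":(.08,.06,.041),"FR":(.08,-.06,.041)}
E
python3 - <<'E'
from h import *
t=np.array([(362,158),(555,178),(530,434),(335,414),(330,122),(590,148),(560,470),(300,443)])
t=(t+.5)/4.5-.5+[170,120]
s=(np.array([(237,217),(477,232),(476,345),(213,331)])+.5)/4.5-.5+[180,140]
L=[D[k] for k in("FL","FR","NR","NL")]+[(.1,.08,.038),(.1,-.08,.038),(-.1,-.08,.038),(-.1,.08,.038)]
Ls=[D[k] for k in("NL","FL","FR","NR")]
for w in((1,1),(1,0),(0,1)):
    f=lambda p:np.r_[w[0]*(proj("top",place(p,L))-t).ravel(),w[1]*(proj("side",place(p,Ls))-s).ravel()]
    r=least_squares(f,[.5,0,0]);print(w,r.x.round(4),np.abs(r.fun).max().round(2),np.sqrt((r.fun**2).mean()).round(2))
    if w==(1,1):
        p=r.x;print({k:place(p,D[k])[0].round(4).tolist() for k in D})
        for k,sx,sy in(("NL",-1,1),("NR",-1,-1),("FL",1,1),("FR",1,-1)): print(k,place(p,(.08*sx,sy*.141,.058)).round(4).tolist())
E
```

```text
(1, 1) [ 0.5544 -0.0177 -0.1239] 0.73 0.27
{'NL': [0.4824, 0.0517, 0.041], 'NR': [0.4676, -0.0674, 0.041], 'FL': [0.6412, 0.032, 0.041], 'FR': [0.6264, -0.0871, 0.041]}
NL [[0.4924, 0.1321, 0.058]]
NR [[0.4576, -0.1477, 0.058]]
FL [[0.6512, 0.1123, 0.058]]
FR [[0.6164, -0.1675, 0.058]]
(1, 0) [ 0.5541 -0.0176 -0.123 ] 0.65 0.2
(0, 1) [ 0.555  -0.0183 -0.1281] 0.31 0.11
```

```bash
cat >> h.py <<'E'
P=[0.5544,-0.0177,-0.1239]
from scipy.spatial.transform import Rotation as R
def Rt():
    c,s=np.cos(P[2]),np.sin(P[2]); y=np.array([s,-c,0]);x=np.array([0,0,-1.]);return np.c_[x,y,np.cross(x,y)]
def go(tgt):
    from station import bot
    s=bot.state();T=s["tcp_rot"];d=T.T@(np.array(tgt)-s["ee_pos"])*1000
    rv=R.from_matrix(np.array(T).T@Rt()).as_rotvec(degrees=True)
    print("t",s["time"],"shift",d.round(1).tolist(),"turn",rv.round(2).tolist(),"F",np.round(s["contact_force"],1).tolist(),"pos",np.round(s["ee_pos"],4).tolist())
E
python3 -c "
from h import *
q=place(P,D['NR'])[0];q[2]=.1;go(q)"
```

```text
t 0.7 shift [83.9, -528.1, -429.5] turn [23.53, 0.0, -0.0] F [0.3, 0.1, 0.0] pos [0.2051, -0.6954, 0.1839]
```

{"method": "apply_moves", "body": {"deltas": [[255, [0, -528, -429], [23.5, 0, 0]], [255, [0, -528, -429], [23.5, 0, 0]], [255, [0, -528, -429], [23.5, 0, 0]], [255, [0, -528, -429], [23.5, 0, 0]], [255, [0, -528, -429], [23.5, 0, 0]], [255, [0, -528, -429], [23.5, 0, 0]], [255, [0, -528, -429], [23.5, 0, 0]], [255, [0, -528, -429], [23.5, 0, 0]]], "grip_force": 20}}

```text
time: 1.37
ee_pos: [0.334, -0.386, 0.1842]
tcp_rot: [[0.001, -0.123, -0.992], [-0.0, -0.992, 0.123], [-1.0, 0.0, -0.001]]
contact_force: [1.0, 0.1, -0.4]
finger_gap: 0.0441
```

```bash
python3 -c "
from h import *
q=place(P,D['NR'])[0];q[2]=.12;go(q)"
```

```text
t 1.3667 shift [64.1, -332.7, -93.3] turn [0.03, -0.03, -0.02] F [1.0, 0.1, -0.4] pos [0.334, -0.386, 0.1842]
```

{"method": "apply_moves", "body": {"deltas": [[255, [20, -332, -93], [0, 0, 0]], [255, [20, -332, -93], [0, 0, 0]], [255, [20, -332, -93], [0, 0, 0]], [255, [20, -332, -93], [0, 0, 0]], [255, [20, -332, -93], [0, 0, 0]], [255, [20, -332, -93], [0, 0, 0]], [255, [60, -332, -93], [0, 0, 0]], [255, [64, -332, -93], [0, 0, 0]]]}}

```text
time: 2.03
ee_pos: [0.4602, -0.0872, 0.1322]
tcp_rot: [[0.004, -0.123, -0.992], [-0.0, -0.992, 0.123], [-1.0, -0.0, -0.004]]
contact_force: [0.7, -0.2, 0.2]
finger_gap: 0.0004
```

{"method": "apply_moves", "body": {"deltas": [[255, [0, 0, 0], [0, 0, 0]], [255, [0, 0, 0], [0, 0, 0]]]}}

```text
time: 2.2
ee_pos: [0.4587, -0.087, 0.1307]
tcp_rot: [[-0.002, -0.118, -0.993], [0.0, -0.993, 0.118], [-1.0, -0.0, 0.002]]
contact_force: [-0.1, 0.3, 0.2]
finger_gap: 0.0003
```

```bash
python3 -c "
from h import *
q=place(P,D['NR'])[0];q[2]=.046;go(q)
from station import bot
print(bot.state()['finger_gap'])
for n in('top','side'):
  c=bot.camera(n);cv2.imwrite(f'pics/{n}1.png',cv2.resize(c['color'][100:270,170:370,::-1],None,fx=3,fy=3,interpolation=cv2.INTER_CUBIC))"
```

```text
t 2.2 shift [84.6, -20.6, -6.6] turn [0.31, 0.1, 0.02] F [-0.1, 0.3, 0.2] pos [0.4587, -0.087, 0.1307]
0.0002596889381246398
```

View pics/side1.png

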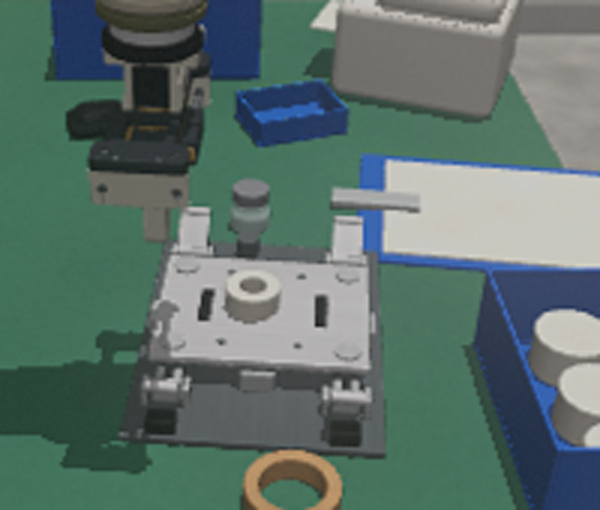

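The side view shows the closed fingers above the near-right corner (tip at about (155,238) in the crop), clear of everything. Next I move over the disc and descend.

{"method": "apply_moves", "body": {"deltas": [[255, [30, -20.5, -6.5], [0.3, 0, 0]], [255, [60, -20.5, -6.5], [0.3, 0, 0]], [255, [80, -20.5, -6.5], [0.3, 0, 0]], [255, [84, -20.5, -6.5], [0.3, 0, 0]], [255, [84, -20.5, -6.5], [0.3, 0, 0]]]}}

```text
time: 2.72
ee_pos: [0.4666, -0.0711, 0.047]
tcp_rot: [[-0.002, -0.131, -0.991], [-0.0, -0.991, 0.131], [-1.0, 0.001, 0.002]]
contact_force: [0.7, 0.5, 1.1]
finger_gap: 0.0004
```

```bash
python3 -c "
from h import *
q=place(P,D['NR'])[0];q[2]=.036;go(q)"
```

```text
t 2.7167 shift [11.0, -3.9, -0.5] turn [-0.41, 0.11, -0.04] F [0.7, 0.5, 1.1] pos [0.4666, -0.0711, 0.047]
```

{"method": "apply_moves", "body": {"deltas": [[255, [0, -2, 0], [0, 0, 0]], [255, [3, -2, 0], [0, 0, 0]], [255, [5, -2, 0], [0, 0, 0]], [255, [6, -2, 0], [0, 0, 0]], [255, [7, -2, 0], [0, 0, 0]], [255, [8, -2, 0], [0, 0, 0]], [255, [8, -2, 0], [0, 0, 0]]]}}

```text
time: 3.3
ee_pos: [0.4677, -0.0676, 0.0395]
tcp_rot: [[0.0, -0.128, -0.992], [-0.0, -0.992, 0.128], [-1.0, 0.0, -0.0]]
contact_force: [0.3, -0.9, -0.2]
finger_gap: 0.0007
```

{"method": "apply_moves", "body": {"deltas": [[255, [1, 0, 0], [0, 0, 0]], [255, [1, 0, 0], [0, 0, 0]], [255, [1, 0, 0], [0, 0, 0]]]}}

```text
time: 3.55
ee_pos: [0.4677, -0.0676, 0.0384]
tcp_rot: [[-0.0, -0.128, -0.992], [-0.0, -0.992, 0.128], [-1.0, 0.0, 0.0]]
contact_force: [-0.1, -0.1, -0.1]
finger_gap: 0.0006
```

{"method": "apply_moves", "body": {"deltas": [[255, [1, 0, 0], [0, 0, 0]], [255, [1, 0, 0], [0, 0, 0]], [255, [1, 0, 0], [0, 0, 0]]]}}

```text
time: 3.8
ee_pos: [0.4677, -0.0677, 0.0374]
tcp_rot: [[-0.0, -0.128, -0.992], [-0.0, -0.992, 0.128], [-1.0, 0.0, 0.0]]
contact_force: [-0.7, 0.8, 1.4]
finger_gap: 0.0005
```

{"method": "apply_moves", "body": {"deltas": [[255, [1, 0, 0], [0, 0, 0]], [255, [1, 0, 0], [0, 0, 0]], [255, [1, 0, 0], [0, 0, 0]]]}}

```text
time: 4.05
ee_pos: [0.4677, -0.0677, 0.0364]
tcp_rot: [[-0.0, -0.128, -0.992], [-0.0, -0.992, 0.128], [-1.0, 0.0, 0.0]]
contact_force: [-0.8, 0.3, 0.2]
finger_gap: 0.0005
```

```bash
python3 -c "
from h import *
from station import bot
F=[]
for n in('top','side'):
  c=bot.camera(n);F.append(bot.state()['contact_force']);cv2.imwrite(f'pics/{n}2.png',cv2.resize(c['color'][130:260,190:340,::-1],None,fx=4,fy=4,interpolation=cv2.INTER_CUBIC))
print(np.round(F,1))"
```

```text
[[-0.1 -0.3  0.4]
 [-0.1  0.3 -0. ]]
```

View pics/side2.png

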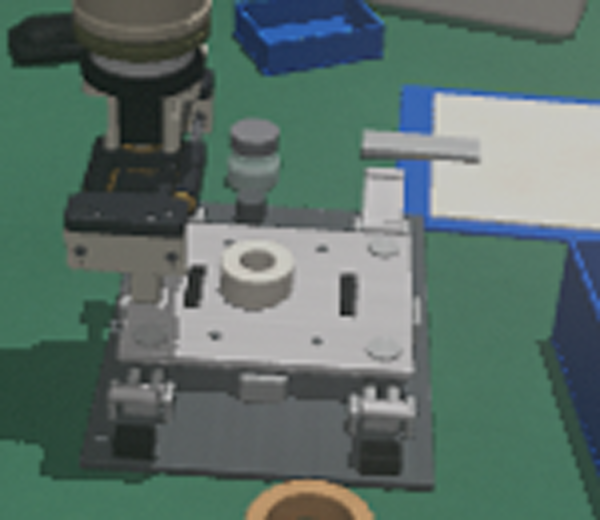

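View pics/top2.png

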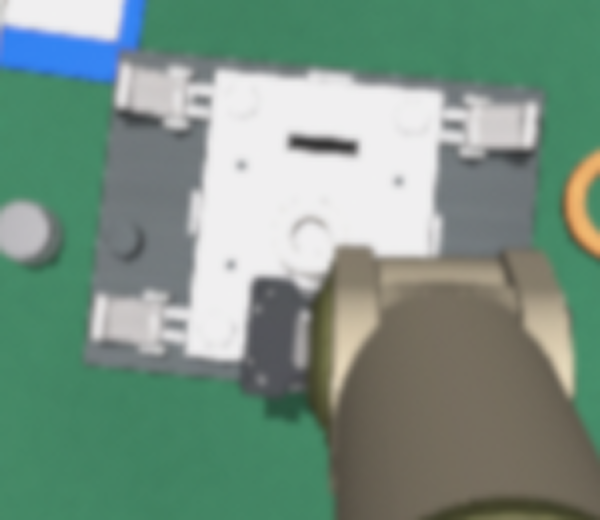

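```bash
python3 -c "
from h import *
print(proj('side',[(0.4677,-.0677,.0364),(.4587,-.087,.1307),(0.4677,-.0677,.0564)]))
a=cv2.imread('pics/side2.png')[220:380,60:260];cv2.imwrite('pics/side2z.png',cv2.resize(a,None,fx=3.5,fy=3.5))"
```

```text
[[226.83956597 214.21910891]
 [222.71969698 190.18642526]
 [226.72200248 208.44994839]]
```

View pics/side2z.png

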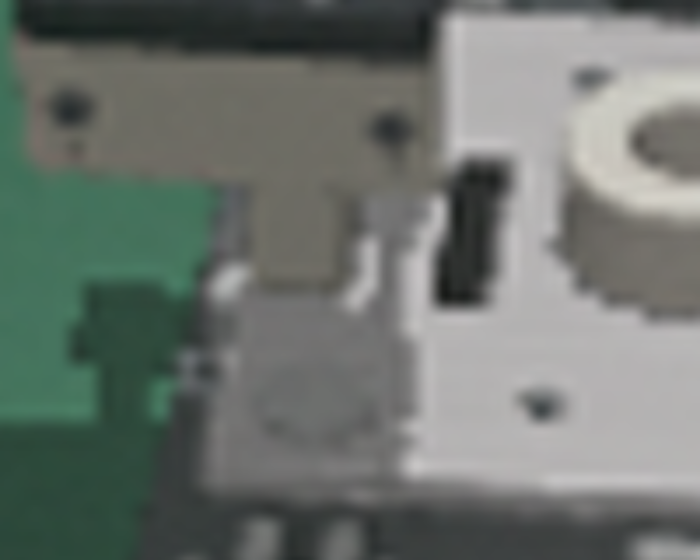

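The side view shows the fingertip at row about 206, where the projection expected 214. The real tip is therefore well above the disc, so I continue down while watching the force.

{"method": "apply_moves", "body": {"deltas": [[255, [2, 0, 0], [0, 0, 0]], [255, [4, 0, 0], [0, 0, 0]], [255, [6, 0, 0], [0, 0, 0]], [255, [6, 0, 0], [0, 0, 0]]]}}

```text
time: 4.48
ee_pos: [0.4675, -0.0676, 0.03]
tcp_rot: [[-0.001, -0.128, -0.992], [0.0, -0.992, 0.128], [-1.0, 0.0, 0.001]]
contact_force: [-0.5, 0.5, 0.3]
finger_gap: 0.0004
```

```bash
python3 -c "
from h import *
from station import bot
c=bot.camera('side');print(bot.state()['contact_force']);cv2.imwrite(f'pics/side3.png',cv2.resize(c['color'][180:240,200:260,::-1],None,fx=10,fy=10,interpolation=cv2.INTER_CUBIC))"
```

```text
[ 1.07111848 -0.40327889  0.08136285]
```

View pics/side3.png

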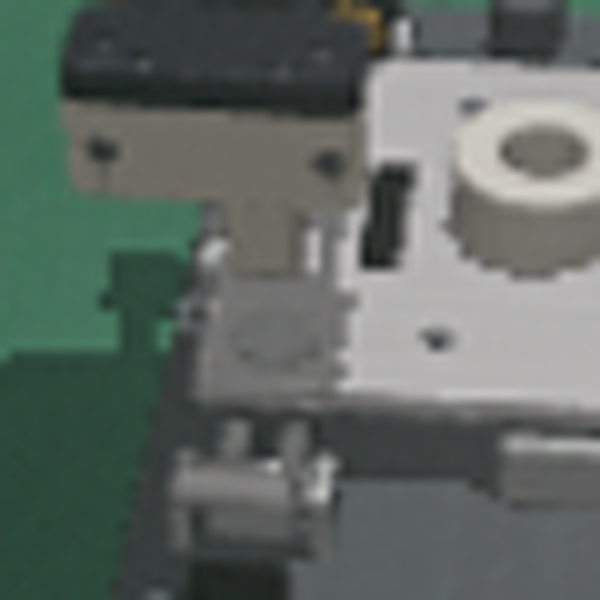

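{"method": "apply_moves", "body": {"deltas": [[255, [3, 0, 0], [0, 0, 0]], [255, [5, 0, 0], [0, 0, 0]], [255, [7, 0, 0], [0, 0, 0]], [255, [8, 0, 0], [0, 0, 0]], [255, [8, 0, 0], [0, 0, 0]]]}}

```text
time: 4.95
ee_pos: [0.4676, -0.0677, 0.0222]
tcp_rot: [[-0.0, -0.128, -0.992], [0.0, -0.992, 0.128], [-1.0, 0.0, 0.0]]
contact_force: [0.2, 0.8, 0.1]
finger_gap: 0.0003
```

{"method": "apply_moves", "body": {"deltas": [[255, [2, 0, 0], [0, 0, 0]], [255, [4, 0, 0], [0, 0, 0]], [255, [5, 0, 0], [0, 0, 0]], [255, [5, 0, 0], [0, 0, 0]]]}}

```text
time: 5.28
ee_pos: [0.4676, -0.0676, 0.0172]
tcp_rot: [[-0.0, -0.128, -0.992], [0.0, -0.992, 0.128], [-1.0, 0.0, 0.0]]
contact_force: [0.0, 0.2, 0.0]
finger_gap: 0.0005
```

```bash
python3 -c "
from h import *
from station import bot
c=bot.camera('side');print(bot.state()['contact_force']);cv2.imwrite(f'pics/side4.png',cv2.resize(c['color'][180:240,200:260,::-1],None,fx=10,fy=10,interpolation=cv2.INTER_CUBIC))
c=bot.camera('top');cv2.imwrite(f'pics/top4.png',cv2.resize(c['color'][130:260,190:340,::-1],None,fx=4,fy=4,interpolation=cv2.INTER_CUBIC))"
```

```text
[ 0.52096869 -0.29736915 -0.78938989]
```

View pics/side4.png

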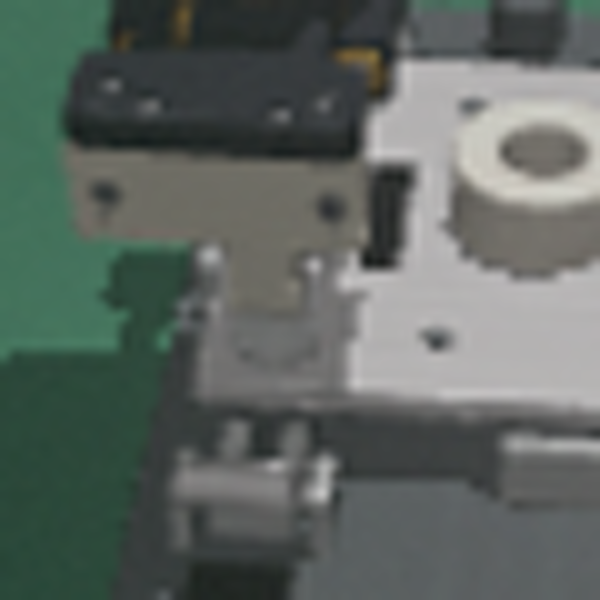

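View pics/top4.png

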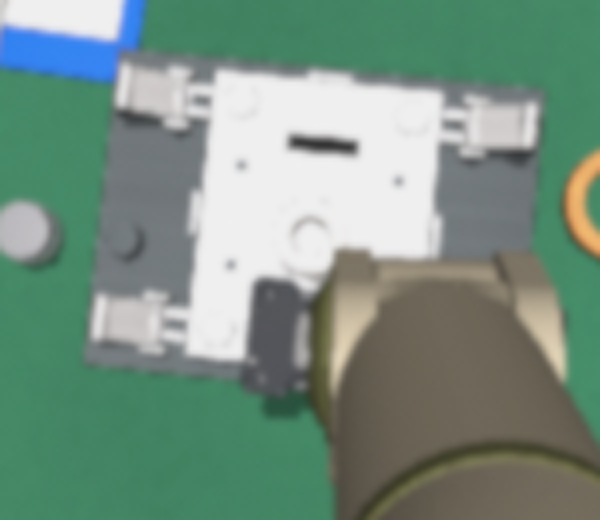

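{"method": "apply_moves", "body": {"deltas": [[255, [1, 0, 0], [0, 0, 0]], [255, [2, 0, 0], [0, 0, 0]], [255, [3, 0, 0], [0, 0, 0]], [255, [3, 0, 0], [0, 0, 0]]]}}

```text
time: 5.72
ee_pos: [0.4677, -0.0676, 0.0143]
tcp_rot: [[-0.0, -0.128, -0.992], [-0.0, -0.992, 0.128], [-1.0, 0.0, 0.0]]
contact_force: [-0.8, -0.1, -0.2]
finger_gap: 0.0008
```

{"method": "apply_moves", "body": {"deltas": [[255, [1, 0, 0], [0, 0, 0]], [255, [2, 0, 0], [0, 0, 0]], [255, [2, 0, 0], [0, 0, 0]]]}}

```text
time: 5.97
ee_pos: [0.4677, -0.0676, 0.0123]
tcp_rot: [[-0.0, -0.128, -0.992], [-0.0, -0.992, 0.128], [-1.0, 0.0, 0.0]]
contact_force: [0.8, 0.4, -0.8]
finger_gap: -0.0001
```

{"method": "apply_moves", "body": {"deltas": [[255, [1, 0, 0], [0, 0, 0]], [255, [2, 0, 0], [0, 0, 0]], [255, [2, 0, 0], [0, 0, 0]]]}}

```text
time: 6.22
ee_pos: [0.4676, -0.0677, 0.0103]
tcp_rot: [[-0.0, -0.128, -0.992], [-0.0, -0.992, 0.128], [-1.0, 0.0, 0.0]]
contact_force: [0.0, -0.1, 1.1]
finger_gap: 0.0005
```

{"method": "apply_moves", "body": {"deltas": [[255, [1, 0, 0], [0, 0, 0]], [255, [2, 0, 0], [0, 0, 0]], [255, [2, 0, 0], [0, 0, 0]]]}}

```text
time: 6.47
ee_pos: [0.4677, -0.0677, 0.0083]
tcp_rot: [[-0.0, -0.128, -0.992], [0.0, -0.992, 0.128], [-1.0, 0.0, 0.0]]
contact_force: [-0.3, -0.1, -0.9]
finger_gap: 0.0004
```

```bash
python3 -c "
from h import *
from station import bot
c=bot.camera('side');print(bot.state()['contact_force']);cv2.imwrite(f'pics/side5.png',cv2.resize(c['color'][180:240,200:260,::-1],None,fx=10,fy=10,interpolation=cv2.INTER_CUBIC))"
```

```text
[-0.38133249  0.79983057 -0.28070984]
```

View pics/side5.png

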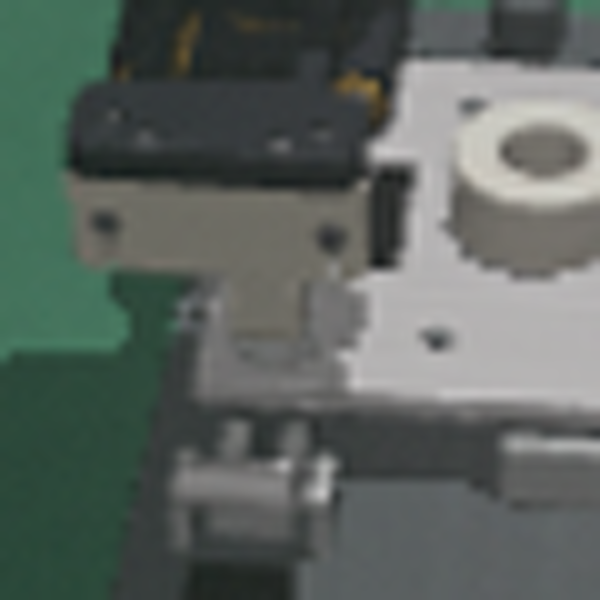

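{"method": "apply_moves", "body": {"deltas": [[255, [1, 0, 0], [0, 0, 0]], [255, [2, 0, 0], [0, 0, 0]], [255, [2, 0, 0], [0, 0, 0]]]}}

```text
time: 6.77
ee_pos: [0.4678, -0.0677, 0.0066]
tcp_rot: [[0.0, -0.128, -0.992], [-0.0, -0.992, 0.128], [-1.0, -0.0, -0.0]]
contact_force: [0.3, -0.2, 4.1]
finger_gap: 0.0008
```

{"method": "apply_moves", "body": {"deltas": [[255, [1, 0, 0], [0, 0, 0]], [255, [2, 0, 0], [0, 0, 0]], [255, [2, 0, 0], [0, 0, 0]]]}}

```text
time: 7.02
ee_pos: [0.4679, -0.0677, 0.0064]
tcp_rot: [[0.002, -0.128, -0.992], [-0.0, -0.992, 0.128], [-1.0, -0.0, -0.002]]
contact_force: [-5.2, 0.9, 37.8]
finger_gap: 0.0004
```

{"method": "apply_moves", "body": {"deltas": [[255, [1, 0, 0], [0, 0, 0]], [255, [2, 0, 0], [0, 0, 0]], [255, [2, 0, 0], [0, 0, 0]]]}}

```text
time: 7.27
ee_pos: [0.4679, -0.0677, 0.0062]
tcp_rot: [[0.003, -0.129, -0.992], [-0.0, -0.992, 0.129], [-1.0, -0.0, -0.003]]
contact_force: [-9.4, 2.3, 72.1]
finger_gap: 0.0009
```

Contact came at reported z≈0.0067 and it is stiff, so the real tip sits about 34 mm above the reported TCP and the near-right corner is solid. I go up and across to near-left.

{"method": "apply_moves", "body": {"deltas": [[255, [-15, 0, 0], [0, 0, 0]], [255, [-35, 0, 0], [0, 0, 0]], [255, [-35, -40, 0], [0, 0, 0]], [255, [-35, -80, 0], [0, 0, 0]], [255, [-35, -120, 0], [0, 0, 0]], [255, [-30, -120, 0], [0, 0, 0]], [255, [-20, -120, 0], [0, 0, 0]], [255, [-12, -120, 0], [0, 0, 0]]]}}

```text
time: 7.93
ee_pos: [0.4828, 0.0513, 0.0137]
tcp_rot: [[-0.0, -0.127, -0.992], [-0.0, -0.992, 0.127], [-1.0, 0.0, 0.0]]
contact_force: [0.4, 0.9, -0.6]
finger_gap: 0.0006
```

```bash
python3 -c "
from h import *
q=place(P,D['NL'])[0];q[2]=.0077;go(q)"
```

```text
t 7.9333 shift [6.0, -0.4, 0.5] turn [-0.21, 0.0, -0.02] F [0.4, 0.9, -0.6] pos [0.4828, 0.0513, 0.0137]
```

{"method": "apply_moves", "body": {"deltas": [[255, [2, 0, 0], [0, 0, 0]], [255, [4, 0, 0], [0, 0, 0]], [255, [5.5, 0, 0], [0, 0, 0]], [255, [6.5, 0, 0], [0, 0, 0]], [255, [6.5, 0, 0], [0, 0, 0]]]}}

```text
time: 8.35
ee_pos: [0.4831, 0.0506, 0.0078]
tcp_rot: [[-0.0, -0.13, -0.992], [-0.0, -0.992, 0.13], [-1.0, 0.0, 0.0]]
contact_force: [0.2, -0.4, -0.3]
finger_gap: 0.0002
```

{"method": "apply_moves", "body": {"deltas": [[255, [0.7, 0, 0], [0, 0, 0]], [255, [0.7, 0, 0], [0, 0, 0]], [255, [0.7, 0, 0], [0, 0, 0]]]}}

```text
time: 8.6
ee_pos: [0.4832, 0.0513, 0.0074]
tcp_rot: [[0.0, -0.128, -0.992], [0.0, -0.992, 0.128], [-1.0, -0.0, -0.0]]
contact_force: [0.2, 0.5, 0.3]
finger_gap: 0.0007
```

{"method": "apply_moves", "body": {"deltas": [[255, [1, 0, 0], [0, 0, 0]], [255, [1, 0, 0], [0, 0, 0]], [255, [1, 0, 0], [0, 0, 0]]]}}

```text
time: 8.85
ee_pos: [0.4833, 0.0514, 0.0066]
tcp_rot: [[0.001, -0.128, -0.992], [0.0, -0.992, 0.128], [-1.0, -0.0, -0.001]]
contact_force: [-0.6, -0.3, 5.8]
finger_gap: 0.0004
```

{"method": "apply_moves", "body": {"deltas": [[255, [1, 0, 0], [0, 0, 0]], [255, [1, 0, 0], [0, 0, 0]], [255, [1, 0, 0], [0, 0, 0]]]}}

```text
time: 9.1
ee_pos: [0.4833, 0.0514, 0.0065]
tcp_rot: [[0.001, -0.128, -0.992], [0.0, -0.992, 0.128], [-1.0, -0.0, -0.001]]
contact_force: [-2.7, 0.4, 22.8]
finger_gap: 0.0004
```

Near-left is firm too (23 N at 6.5 mm reported height, no sinking). On to far-left.

{"method": "apply_moves", "body": {"deltas": [[255, [-15, 0, 0], [0, 0, 0]], [255, [-35, 0, 0], [0, 0, 0]], [255, [-35, 0, -40], [0, 0, 0]], [255, [-35, 0, -80], [0, 0, 0]], [255, [-35, 0, -120], [0, 0, 0]], [255, [-35, 0, -160], [0, 0, 0]], [255, [-20, 0, -160], [0, 0, 0]], [255, [-8, 0, -160], [0, 0, 0]]]}}

```text
time: 9.77
ee_pos: [0.644, 0.0304, 0.0128]
tcp_rot: [[0.002, -0.129, -0.992], [0.0, -0.992, 0.129], [-1.0, -0.0, -0.002]]
contact_force: [-1.0, 0.7, -1.2]
finger_gap: 0.0007
```

```bash
python3 -c "
from h import *
q=place(P,D['FL'])[0];q[2]=.0077;go(q)"
```

```text
t 9.7667 shift [5.1, -1.2, 3.0] turn [-0.32, -0.14, 0.02] F [-1.0, 0.7, -1.2] pos [0.644, 0.0304, 0.0128]
```

{"method": "apply_moves", "body": {"deltas": [[255, [2, -1, 1.5], [0, 0, 0]], [255, [4, -1, 1.5], [0, 0, 0]], [255, [5, -1, 1.5], [0, 0, 0]], [255, [5.5, -1, 1.5], [0, 0, 0]], [255, [5.5, -1, 1.5], [0, 0, 0]]]}}

```text
time: 10.18
ee_pos: [0.6402, 0.0322, 0.0082]
tcp_rot: [[0.0, -0.128, -0.992], [0.0, -0.992, 0.128], [-1.0, -0.0, -0.0]]
contact_force: [0.0, -0.4, -0.2]
finger_gap: 0.0005
```

{"method": "apply_moves", "body": {"deltas": [[255, [1, 0, 0], [0, 0, 0]], [255, [1, 0, 0], [0, 0, 0]], [255, [1, 0, 0], [0, 0, 0]]]}}

```text
time: 10.43
ee_pos: [0.6405, 0.0321, 0.007]
tcp_rot: [[0.0, -0.128, -0.992], [0.0, -0.992, 0.128], [-1.0, -0.0, -0.0]]
contact_force: [-0.6, -1.4, 0.3]
finger_gap: 0.0002
```

{"method": "apply_moves", "body": {"deltas": [[255, [1, 0, 0], [0, 0, 0]], [255, [1, 0, 0], [0, 0, 0]], [255, [1, 0, 0], [0, 0, 0]]]}}

```text
time: 10.68
ee_pos: [0.6407, 0.0321, 0.0059]
tcp_rot: [[0.0, -0.128, -0.992], [0.0, -0.992, 0.128], [-1.0, -0.0, -0.0]]
contact_force: [0.7, 0.2, 1.8]
finger_gap: 0.0002
```

{"method": "apply_moves", "body": {"deltas": [[255, [1, 0, 0], [0, 0, 0]], [255, [1, 0, 0], [0, 0, 0]], [255, [1, 0, 0], [0, 0, 0]]]}}

```text
time: 10.93
ee_pos: [0.6407, 0.0322, 0.0049]
tcp_rot: [[0.0, -0.128, -0.992], [0.0, -0.992, 0.128], [-1.0, -0.0, -0.0]]
contact_force: [0.3, 1.1, 2.6]
finger_gap: 0.0009
```

{"method": "apply_moves", "body": {"deltas": [[255, [1, 0, 0], [0, 0, 0]], [255, [2, 0, 0], [0, 0, 0]], [255, [2, 0, 0], [0, 0, 0]]]}}

```text
time: 11.18
ee_pos: [0.6409, 0.0323, 0.0029]
tcp_rot: [[0.001, -0.128, -0.992], [0.0, -0.992, 0.128], [-1.0, -0.0, -0.001]]
contact_force: [0.4, 1.9, 7.1]
finger_gap: 0.0005
```

{"method": "apply_moves", "body": {"deltas": [[255, [1, 0, 0], [0, 0, 0]], [255, [2, 0, 0], [0, 0, 0]], [255, [2, 0, 0], [0, 0, 0]]]}}

```text
time: 11.43
ee_pos: [0.6411, 0.0324, 0.0014]
tcp_rot: [[0.001, -0.128, -0.992], [0.0, -0.992, 0.128], [-1.0, -0.001, -0.001]]
contact_force: [-0.8, 1.5, 10.6]
finger_gap: 0.0004
```

Far-left is the sprung corner: it yielded about 5.5 mm with force rising gradually to 10.6 N. I check the predicted tab position, then lift.

{"method": "apply_moves", "body": {"deltas": [[255, [-15, 0, 0], [0, 0, 0]], [255, [-38, 0, 0], [0, 0, 0]], [255, [-45, 0, 0], [0, 0, 0]], [255, [-45, -40, 0], [0, 0, 0]], [255, [-45, -78, 0], [0, 0, 0]], [255, [-45, -78, 0], [0, 0, 0]], [255, [-45, -78, 0], [0, 0, 0]]]}}

```text
time: 12.02
ee_pos: [0.6499, 0.1128, 0.045]
tcp_rot: [[-0.001, -0.123, -0.992], [0.001, -0.992, 0.123], [-1.0, -0.001, 0.001]]
contact_force: [0.7, 0.2, -0.5]
finger_gap: 0.0004
```

```bash
python3 -c "
from h import *
from station import bot
t0=(np.array([(225,148)])+.5)/4.5-.5+[170,120];print('bead seen',t0,'pred',proj('top',place(P,[(.08,.139,.056),(.08,.145,.052)])))
q=place(P,(.08,.139,.026))[0];go(q)
c=bot.camera('side');cv2.imwrite(f'pics/side6.png',cv2.resize(c['color'][140:230,200:320,::-1],None,fx=6,fy=6,interpolation=cv2.INTER_CUBIC))
c=bot.camera('top');cv2.imwrite(f'pics/top6.png',cv2.resize(c['color'][130:260,190:340,::-1],None,fx=4,fy=4,interpolation=cv2.INTER_CUBIC))"
```

```text
bead seen [[219.61111111 152.5       ]] pred [[221.19778843 150.78277655]
 [219.23495534 150.82255165]]
t 12.0167 shift [19.0, 2.3, -1.3] turn [0.01, 0.05, 0.05] F [0.7, 0.2, -0.5] pos [0.6499, 0.1128, 0.045]
```

View pics/side6.png

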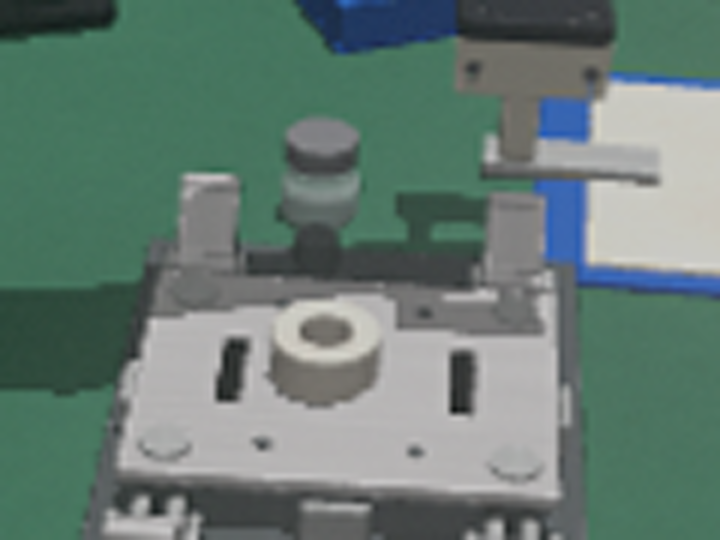

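View pics/top6.png

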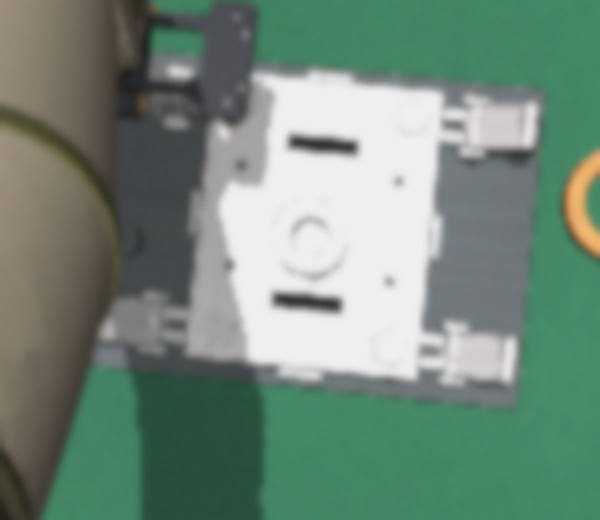

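The finger hangs above the far-left tab (side crop: tip (518,160), tab top (515,195)), and the plate and roll are undisturbed. I press the tab down, following its arc outward.

{"method": "apply_moves", "body": {"deltas": [[255, [10, 0, -1], [0, 0, 0]], [255, [17, 0, -1], [0, 0, 0]], [255, [21, 0, -1], [0, 0, 0]], [255, [24, -1, -1], [0, 0, 0]], [255, [26, -2, -1], [0, 0, 0]], [255, [26, -2, -1], [0, 0, 0]]]}}

```text
time: 12.62
ee_pos: [0.6514, 0.1111, 0.0191]
tcp_rot: [[-0.001, -0.128, -0.992], [-0.0, -0.992, 0.128], [-1.0, 0.0, 0.001]]
contact_force: [-0.4, 0.5, -0.1]
finger_gap: 0.0007
```

{"method": "apply_moves", "body": {"deltas": [[255, [2, -1, 0], [0, 0, 0]], [255, [4, -2, 0], [0, 0, 0]], [255, [5, -2, 0], [0, 0, 0]]]}}

```text
time: 12.87
ee_pos: [0.6522, 0.1137, 0.0148]
tcp_rot: [[0.0, -0.128, -0.992], [0.0, -0.992, 0.128], [-1.0, -0.0, -0.0]]
contact_force: [-0.7, 1.5, 4.1]
finger_gap: 0.0005
```

{"method": "apply_moves", "body": {"deltas": [[255, [2, -2, 0], [0, 0, 0]], [255, [4, -3, 0], [0, 0, 0]], [255, [5, -4, 0], [0, 0, 0]]]}}

```text
time: 13.12
ee_pos: [0.6526, 0.117, 0.0095]
tcp_rot: [[0.0, -0.128, -0.992], [-0.0, -0.992, 0.128], [-1.0, 0.0, -0.0]]
contact_force: [-0.2, -1.5, 1.5]
finger_gap: 0.0003
```

```bash
python3 -c "
from h import *
from station import bot
q=place(P,(.08,.149,-.001))[0];go(q)
c=bot.camera('side');cv2.imwrite(f'pics/side7.png',cv2.resize(c['color'][140:230,200:320,::-1],None,fx=6,fy=6,interpolation=cv2.INTER_CUBIC))"
```

```text
t 13.1167 shift [10.5, -3.2, 0.8] turn [-0.27, -0.01, -0.02] F [-0.2, -1.5, 1.5] pos [0.6526, 0.117, 0.0095]
```

View pics/side7.png

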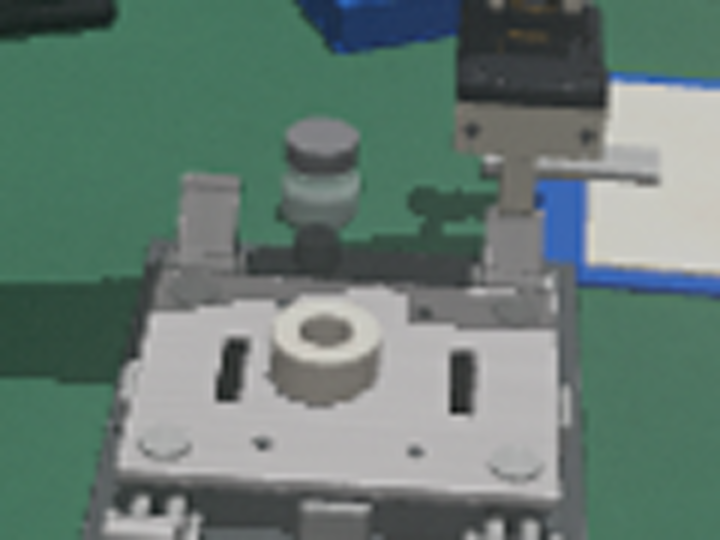

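The tab is folding (its top went from row 195 to row 212). Continue.

{"method": "apply_moves", "body": {"deltas": [[255, [2, -1, 0], [0, 0, 0]], [255, [4, -2, 0], [0, 0, 0]], [255, [6, -3, 0], [0, 0, 0]], [255, [8, -3, 0], [0, 0, 0]], [255, [8, -3, 0], [0, 0, 0]]]}}

```text
time: 13.58
ee_pos: [0.6529, 0.1206, 0.0013]
tcp_rot: [[0.0, -0.128, -0.992], [0.0, -0.992, 0.128], [-1.0, -0.0, 0.0]]
contact_force: [0.2, 0.1, 1.2]
finger_gap: 0.0004
```

{"method": "apply_moves", "body": {"deltas": [[255, [1, 0, 0], [0, 0, 0]], [255, [1.5, 0, 0], [0, 0, 0]], [255, [1.5, 0, 0], [0, 0, 0]]]}}

```text
time: 13.83
ee_pos: [0.6529, 0.1207, 0.0002]
tcp_rot: [[0.0, -0.128, -0.992], [0.001, -0.992, 0.128], [-1.0, -0.001, -0.0]]
contact_force: [0.1, 1.1, 0.5]
finger_gap: 0.0005
```

{"method": "apply_moves", "body": {"deltas": [[255, [1, 0, 0], [0, 0, 0]], [255, [1, 0, 0], [0, 0, 0]], [255, [1, 0, 0], [0, 0, 0]]]}}

```text
time: 14.08
ee_pos: [0.6529, 0.1204, -0.0007]
tcp_rot: [[0.0, -0.128, -0.992], [0.0, -0.992, 0.128], [-1.0, -0.0, -0.0]]
contact_force: [1.0, 1.6, 2.3]
finger_gap: 0.0008
```

```bash
python3 -c "
from h import *
from station import bot
c=bot.camera('side');cv2.imwrite(f'pics/side8.png',cv2.resize(c['color'][140:230,200:320,::-1],None,fx=6,fy=6,interpolation=cv2.INTER_CUBIC))
print(bot.state()['contact_force'],bot.state()['ee_pos'])"
```

```text
[0.03728028 1.26685594 2.15954846] [ 0.65290909  0.12035858 -0.00073588]
```

View pics/side8.png

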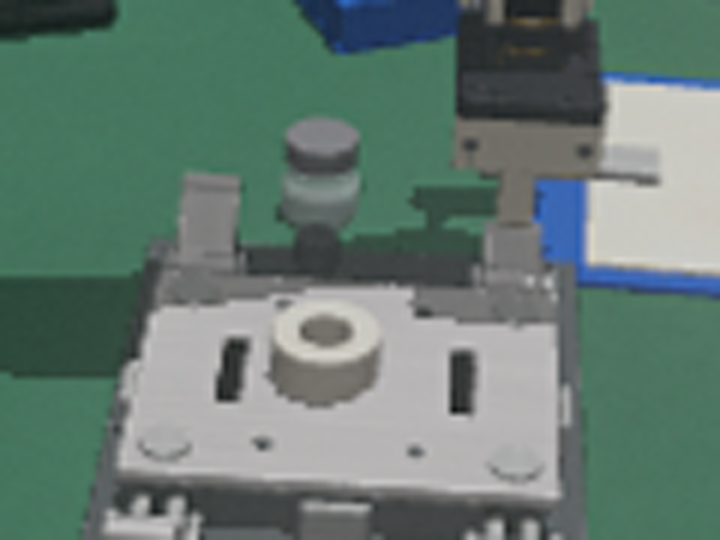

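{"method": "apply_moves", "body": {"deltas": [[255, [1, 0, 0], [0, 0, 0]], [255, [1.5, 0, 0], [0, 0, 0]], [255, [1.5, 0, 0], [0, 0, 0]]]}}

```text
time: 14.38
ee_pos: [0.653, 0.1205, -0.0018]
tcp_rot: [[0.0, -0.128, -0.992], [0.0, -0.992, 0.128], [-1.0, -0.0, -0.0]]
contact_force: [-0.8, 2.9, 6.6]
finger_gap: 0.0004
```

{"method": "apply_moves", "body": {"deltas": [[255, [1, 0, 0], [0, 0, 0]], [255, [1, 0, 0], [0, 0, 0]], [255, [1, 0, 0], [0, 0, 0]]]}}

```text
time: 14.63
ee_pos: [0.6531, 0.1205, -0.0021]
tcp_rot: [[0.001, -0.128, -0.992], [0.001, -0.992, 0.128], [-1.0, -0.001, -0.001]]
contact_force: [-2.8, 2.0, 13.3]
finger_gap: 0.0005
```

{"method": "apply_moves", "body": {"deltas": [[255, [0.7, 0, 0], [0, 0, 0]], [255, [0.7, 0, 0], [0, 0, 0]], [255, [0.7, 0, 0], [0, 0, 0]]]}}

```text
time: 14.88
ee_pos: [0.6532, 0.1205, -0.0024]
tcp_rot: [[0.001, -0.128, -0.992], [0.001, -0.992, 0.128], [-1.0, -0.001, -0.001]]
contact_force: [-3.4, 1.3, 16.6]
finger_gap: 0.0003
```

It has reached the stop (17 N at the expected height). I lift clear and look.

{"method": "apply_moves", "body": {"deltas": [[255, [-20, 0, 0], [0, 0, 0]], [255, [-50, 0, 0], [0, 0, 0]], [255, [-50, 40, 0], [0, 0, 0]], [255, [-50, 80, 0], [0, 0, 0]], [255, [-50, 89, 0], [0, 0, 0]], [255, [-50, 89, 0], [0, 0, 0]], [255, [-50, 89, 0], [0, 0, 0]]]}}

```text
time: 15.47
ee_pos: [0.6411, 0.0307, 0.0458]
tcp_rot: [[-0.001, -0.13, -0.991], [-0.0, -0.991, 0.13], [-1.0, 0.0, 0.001]]
contact_force: [-0.1, 0.9, -0.2]
finger_gap: 0.0006
```

```bash
python3 -c "
from h import *
from station import bot
q=place(P,D['FL'])[0];q[2]=.0087;go(q)
c=bot.camera('side');cv2.imwrite(f'pics/side9.png',cv2.resize(c['color'][140:230,200:320,::-1],None,fx=6,fy=6,interpolation=cv2.INTER_CUBIC))
for a in(0,.1,.2,.61):
  y=.105+.044*np.cos(a)-.007*np.sin(a);z=.026+.044*np.sin(a)+.007*np.cos(a);p=proj('side',place(P,(.08,y,z)))[0];print(a,((p-[200,140]+.5)*6-.5).round())"
```

```text
t 15.4667 shift [37.1, -1.2, 0.0] turn [-0.39, 0.04, -0.02] F [-0.1, 0.9, -0.2] pos [0.6411, 0.0307, 0.0458]
0 [513. 223.]
0.1 [514. 217.]
0.2 [514. 212.]
0.61 [516. 197.]
```

View pics/side9.png

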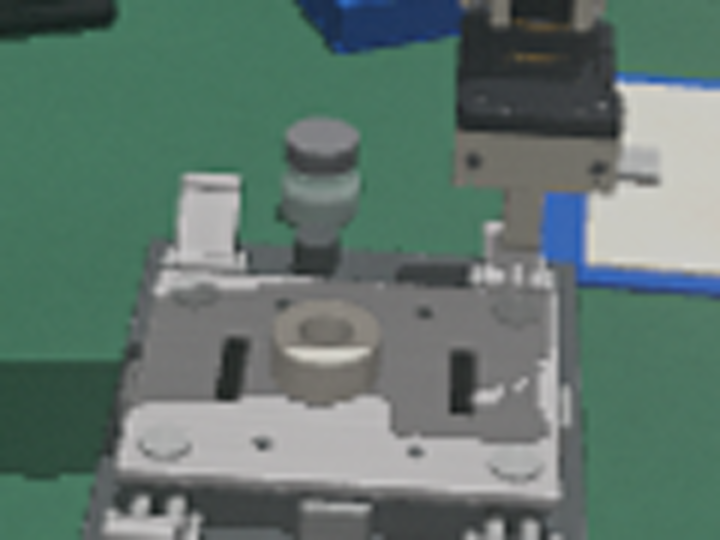

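The tab's edge now shows at row about 222, and 223 is predicted for flat. I re-press the same corner.

{"method": "apply_moves", "body": {"deltas": [[255, [20, 0, 0], [0, 0, 0]], [255, [32, 0, 0], [0, 0, 0]], [255, [36, 0, 0], [0, 0, 0]], [255, [37, 0, 0], [0, 0, 0]], [255, [37, 0, 0], [0, 0, 0]]]}}

```text
time: 15.93
ee_pos: [0.6411, 0.0326, 0.0085]
tcp_rot: [[-0.001, -0.127, -0.992], [-0.0, -0.992, 0.127], [-1.0, 0.0, 0.001]]
contact_force: [0.3, -0.1, 0.8]
finger_gap: 0.0004
```

{"method": "apply_moves", "body": {"deltas": [[255, [1, 0, 0], [0, 0, 0]], [255, [1.5, 0, 0], [0, 0, 0]], [255, [1.5, 0, 0], [0, 0, 0]]]}}

```text
time: 16.18
ee_pos: [0.6417, 0.032, 0.0079]
tcp_rot: [[0.001, -0.128, -0.992], [0.0, -0.992, 0.128], [-1.0, -0.0, -0.001]]
contact_force: [-0.7, -0.3, 0.1]
finger_gap: 0.0006
```

{"method": "apply_moves", "body": {"deltas": [[255, [1, 0, 0], [0, 0, 0]], [255, [1, 0, 0], [0, 0, 0]], [255, [1, 0, 0], [0, 0, 0]]]}}

```text
time: 16.43
ee_pos: [0.6416, 0.0319, 0.0067]
tcp_rot: [[0.0, -0.128, -0.992], [0.0, -0.992, 0.128], [-1.0, -0.0, -0.0]]
contact_force: [-0.2, -0.2, 0.9]
finger_gap: 0.0004
```

{"method": "apply_moves", "body": {"deltas": [[255, [1, 0, 0], [0, 0, 0]], [255, [1, 0, 0], [0, 0, 0]], [255, [1, 0, 0], [0, 0, 0]]]}}

```text
time: 16.68
ee_pos: [0.6417, 0.0319, 0.0062]
tcp_rot: [[0.001, -0.128, -0.992], [0.0, -0.992, 0.128], [-1.0, -0.0, -0.001]]
contact_force: [-1.3, 0.6, 6.8]
finger_gap: 0.0004
```

{"method": "apply_moves", "body": {"deltas": [[255, [0.6, 0, 0], [0, 0, 0]], [255, [0.6, 0, 0], [0, 0, 0]], [255, [0.6, 0, 0], [0, 0, 0]]]}}

```text
time: 16.93
ee_pos: [0.6417, 0.0319, 0.0061]
tcp_rot: [[0.001, -0.128, -0.992], [0.0, -0.992, 0.128], [-1.0, -0.0, -0.001]]
contact_force: [-2.6, 0.2, 11.7]
finger_gap: 0.0005
```

It is firm: 12 N with no sinking. I move clear.

{"method": "apply_moves", "body": {"deltas": [[255, [-20, 0, 0], [0, 0, 0]], [255, [-60, 0, 0], [0, 0, 0]], [255, [-100, 0, 0], [0, 0, 0]], [255, [-140, 0, 0], [0, 0, 0]], [255, [-180, 0, 0], [0, 0, 0]], [255, [-180, 0, 0], [0, 0, 0]], [255, [-180, 0, 0], [0, 0, 0]], [255, [-180, 0, 0], [0, 0, 0]]]}}

```text
time: 17.6
ee_pos: [0.641, 0.0319, 0.1847]
tcp_rot: [[-0.0, -0.128, -0.992], [0.0, -0.992, 0.128], [-1.0, -0.0, 0.0]]
contact_force: [0.0, -0.2, -0.4]
finger_gap: 0.0003
```

{"method": "apply_moves", "body": {"deltas": [[255, [0, 240, 0], [0, 0, 0]], [255, [0, 240, 0], [0, 0, 0]], [255, [0, 240, 0], [0, 0, 0]], [255, [0, 240, 0], [0, 0, 0]], [255, [0, 240, 0], [0, 0, 0]], [255, [0, 240, 0], [0, 0, 0]], [255, [0, 240, 0], [0, 0, 0]], [255, [0, 240, 0], [0, 0, 0]]]}}

```text
time: 18.27
ee_pos: [0.6089, -0.2085, 0.1829]
tcp_rot: [[-0.003, -0.133, -0.991], [0.0, -0.991, 0.133], [-1.0, 0.0, 0.003]]
contact_force: [0.3, 0.8, -0.3]
finger_gap: 0.0007
```

```bash
python3 -c "
from h import *
from station import bot
print(bot.state()['ee_pos'],bot.state()['time'],bot.state()['contact_force'])
for n in('side','top'):
  c=bot.camera(n);cv2.imwrite(f'pics/{n}10.png',cv2.resize(c['color'][130:260,170:350,::-1],None,fx=4,fy=4,interpolation=cv2.INTER_CUBIC))"
```

```text
[ 0.60891109 -0.20847056  0.18288041] 18.2667 [ 0.28575684  0.76915198 -0.27459479]
```

View pics/side10.png

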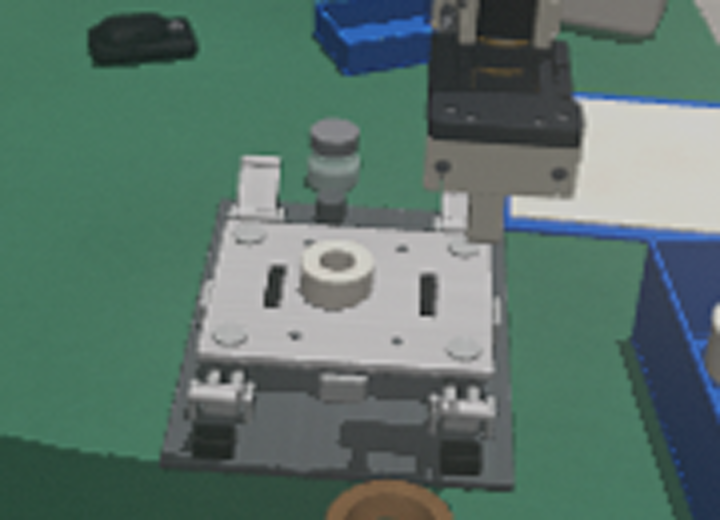

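View pics/top10.png

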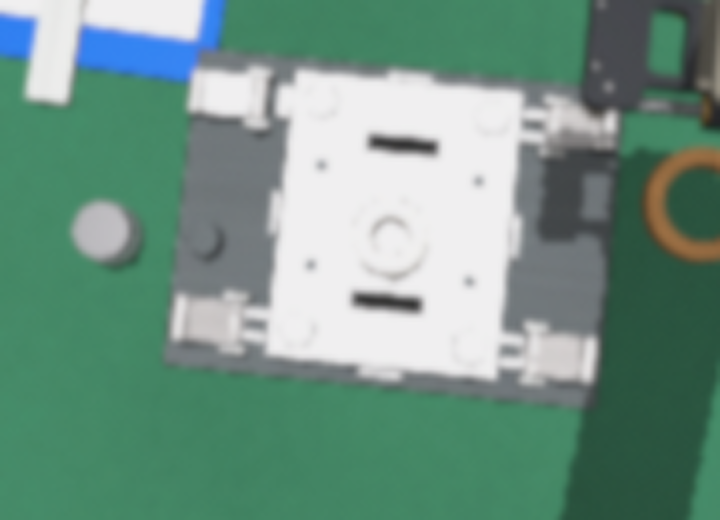

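The far-left tab is flat and bright at (230,92) in the top crop. The other three tabs still stand, and the plate, roll, foot and jar are where they were. I hand in.

```bash
python3 -c "
from station import bot
print(bot.hand_in())"
```

```text
the job is handed in; nothing more can be done
None
```

The far-left corner was the one that rocked. I pressed its shim tab flat, and the corner then stood firm when pressed again. I handed the job in after about 18 s with the arm clear of everything.

- **Finding the corner:** Near-right and near-left were solid, at up to 72 N and 23 N. Far-left sank about 5.5 mm under 10.6 N. I did not press far-right, since the loose corner was already found.
- **Tab:** I pressed the far-left tab down to its stop, ending at about 17 N. The camera shows its edge where a flat tab should be.
- **Recheck:** Far-left took 11.7 N without measurable sinking, touching at the same height as the solid corners.
- **Last pictures:** The other three tabs are still standing. The plate, label roll, spare foot and jar are where they were, and I saw no change in the other things in view.

**What did not go to plan:**
- The closed fingertips sat about 34 mm higher than the reported tool position. I found the first contact by going down in small steps and watching the force and the camera.
- Because of that, the first press on the near-right corner reached 72 N, harder than intended. That is below the 120 N wrist limit, and I saw no shift of the plate.

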